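# Sieve the small grinding balls out of the batch

### The job

Lift the sieve of mixed grinding balls by its handle without spilling any and set it on the sprung deck of the collecting stand; feel for the deck, whose height changes, and press only gently, never with more than 25 newtons. Keeping the sieve in contact with the deck, shake it side to side until all four small balls have dropped into the pan below and the three large ones are left. Then put the sieve with the large balls back level on its white tray, inside the rim, let go, and leave the bottle, beaker and tube rack alone.

Things in the scene. Friction and masses are not known exactly. Their poses are not given: they have to be found in the camera images.
- sieve: loose grey ball sieve with a bail handle, about 0.35 kg empty, 0.55 kg with its balls; origin midway between its two runners at their underside, z up. Tray 148 (x) by 130 (y) mm, walls up to z = 42 mm. It stands on two runners, flat strips 14 mm wide along y at x = +-80 mm (174 mm over all), undersides at z = 0
- handle_mid (a point): middle of the sieve's handle, 94 mm above the sieve's origin: a black straight bar along the sieve's x, 148 mm long, 16 mm wide (y), 18 mm tall. Grip it here from above across its 16 mm. Below it is free space down to the balls (z = 32 mm); its end posts are at x = +-71 mm
- sieve_floor (a point): middle of the sieve's floor. A valley runs along x: flat 8 mm wide, flanks rising at 7 degrees to crests at y = +-25 mm; beyond each, a row of six 18 mm square holes, |y| 25 to 43 mm. Balls stay in the valley if carried level and softly (under 1 m/s2 sideways). Brisk shaking along the sieve's y (40 mm to and fro, peaks of 3 m/s2 or more) throws them over to the holes; only small ones fit through
- rest: fixed flat white tray on which the sieve stands at the start and to which it returns; origin at the centre of its underside. 200 (x) by 160 (y) mm; floor at z = 6 mm, inside a rim 6 mm wide with its top at z = 12 mm (188 by 148 mm inside the rim). The sieve stands on the floor, its x along the tray's x, about 7 mm free on each side
- stand: fixed collecting stand; origin at the centre of the underside of its steel pan, z up. Pan 182 (x) by 222 (y) by 45 mm tall, walls and floor 4 mm, open upward. Above it a white sprung deck: two flat rails 24 mm wide along y, 240 mm long, at x = +-85 mm, joined at their ends, open between. The sieve's runners slide on the rails, sieve x along stand x, centred, up to 40 mm either way in y
- deck_low (a point): point on the stand's axis, 86 mm above its origin: the lowest height of the top of the unloaded deck. The deck's height is not measured: its top is 0 to 32 mm above this point, different each time; find it by feel. It stays put up to about 2.5 N, then yields 1.1 mm per newton, and after 7 mm (about 9 N) meets hard stops. About 5 N is a good load
- small_a_center (a point): steel ball, 14 mm across, 11 g; the point is its centre. One of four small balls (small_a to small_d). At the start it lies in the sieve's central valley
- small_b_center (a point): steel ball, 14 mm across, 11 g; the point is its centre. One of four small balls (small_a to small_d). At the start it lies in the sieve's central valley
- small_c_center (a point): steel ball, 14 mm across, 11 g; the point is its centre. One of four small balls (small_a to small_d). At the start it lies in the sieve's central valley
- small_d_center (a point): steel ball, 14 mm across, 11 g; the point is its centre. One of four small balls (small_a to small_d). At the start it lies in the sieve's central valley
- large_a_center (a point): steel ball, 24 mm across, 56 g; the point is its centre. One of three large balls (large_a to large_c). At the start it lies in the sieve's central valley
- large_b_center (a point): steel ball, 24 mm across, 56 g; the point is its centre. One of three large balls (large_a to large_c). At the start it lies in the sieve's central valley
- large_c_center (a point): steel ball, 24 mm across, 56 g; the point is its centre. One of three large balls (large_a to large_c). At the start it lies in the sieve's central valley
- bottle: bystander: amber bottle 64 mm across, 140 mm tall; origin under its centre
- beaker: bystander: white ceramic beaker 68 mm across, 85 mm tall; origin under its centre
- tube_rack: bystander: blue rack 70 by 150 mm with capped tubes, 101 mm tall; origin under its centre
Mind the look-alikes: they are no part of the job. Leave any orange or yellow look-alike of the sieve alone.

How it is judged:
By the outcome, as a careful person would: the job done as asked, in the order asked, and still so for the second after the job is handed in, with the robot touching nothing.
It also fails if it takes over 64 s, if anything falls off the work surface, if the arm or the gripper's body presses on something with over 40 N, if the wrist force passes 120 N, or if a joint passes its speed limit or range.

### The arm

A 6-joint arm with a two-finger parallel gripper is mounted at the origin on the work surface. World frame = base frame: x ahead of the robot, y to its left, z up, the work surface at z = 0. Lengths are in m, angles in degrees, forces in N, time in s.
With the tool pointing down it reaches from about 0.3 to 0.75 m from the base axis. Payload 8.5 kg.
Tool frame: the origin (TCP) lies between the finger pads; the fingertips stand 22 mm ahead of it and the grasp point (between the pads) lies 3 mm ahead of it (env.nose_length is the distance from the TCP to the fingertips, in m); z points along the fingers, x is the direction in which the jaws open and shut, and the axes are right-handed (so a half turn about z gives the same grasp; the last joint's range is limited). The gripper opens to 85 mm and grips with 20 to 120 N. Pads are 22 mm wide; open, the fingers measure 114 mm over their backs; the gripper's body (76 mm by 85 mm) begins 54 mm behind the grasp point. The pads swing forward as they close: fully open they stand 13 mm farther back than shut.
Start: joints at [60.659, 21.807, 74.336, -0, 83.858, -12.336], TCP at [0.161, 0.526, 0.253] pointing down, gripper open.
Joint ranges: [-178.18, 178.18], [-50.72, 133.34], [12.68, 142.11], [-81.47, 261.47], [9.98, 163.14], [-165.26, 165.26]. Speed limits (degrees/s): [136.94, 136.94, 180, 180, 180, 180].

### API

Orientations are given as a 3x3 rotation matrix whose columns are the frame's x, y, z axes.
In Python, from rig import env gives the robot as it stands.
- The arm moves only by the tool arm_command, never from a script. Its argument "steps" is a list of rows, each an object with "delta_pos": the shift along the world's x, y, z in mm, a list of three; "dr": the turn, a rotation vector about the world's x, y, z in degrees, a list of three. In form: [{"delta_pos": [dx, dy, dz], "dr": [wx, wy, wz]}, ...]. A call has 1 to 20 rows; each row shifts and turns the commanded pose from where the row before left it; what a row does not reach is not made up. A row lasts 1/10 s, in which the tool goes at most 50 mm and 8.59 degrees, less where a joint would pass 70% of its speed; a pose out of reach is approached as far as the arm can. A call with a gripper value outside its range is refused whole. "grip" is the opening, from 0 (shut) to 1 (fully open), set as the call begins (left out, the last holds). The fingers move at their own pace and stop on an object; "squeeze" is the grip in N (left out, the last holds). Time passes only in rows, so rows that do not move let the fingers close. It gives the time, the measured TCP pose, the force and the opening at its end, in the units of the state.
- env.observe(): the state, without advancing time (a new reading comes with each control period).
- env.get_image(name): name is "side" or "top" or "wrist"; returns the picture (384x512x3 uint8, blue, green, red); there is no depth.
- env.get_calibration(name): a dict with "fx", "fy", "cx", "cy" (pixels), "view" (4x4, takes a point from world to camera coordinates). Camera axes: x right, y up, looking along -z (the intrinsics and any distortion apply to the point x, -y, -z); pixel columns grow to the right and rows downward; lengths in m; the calibration is good to about 2 mm. The wrist camera is an equidistant fisheye: a pixel r from the principal point sees the ray r / f radians off the axis. A picture is of the moment at which its call begins: read the wrist's pose just before it. get_calibration takes no time and is no camera call; for the wrist camera it gives the pose at the moment of the call.
- env.close_job(): hands the job in, once; it reports no verdict.
The state is a dict: "time_s": time; "q": joint angles; "qvel": joint speeds; "joint_efforts": joint torques, N m; "position": TCP position; "tool_rot": TCP orientation; "ft_force": force on the tool from outside, world axes, zero at the start; "wrist_torque": the same for the moment, N m; "grip_width": finger opening in m.
Only numpy, scipy, OpenCV 4.12 (cv2) and the standard library are available. Lean on these libraries where they do the work, as an engineer would, in place of code of your own. Each camera call takes 0.05 s, during which the arm holds its last target. There are 200 camera calls.

## Working session

There is one attempt and no reset: what is moved stays moved. The work goes in short steps, Python scripts to look and compute and a tool call to move; the robot and the scene stay as the last step left them, time stands still between calls to the robot, and variables do not carry over. Pictures are saved under pics/ and viewed, about 8 in all and at most 12, crops included, and the job is handed in when it is done.

Besides the shell and the picture viewer there is one more tool, called by a JSON object that holds its "name" and its "arguments", one argument or row to a line. arm_command: Moves the arm, as the interface text tells. Its arguments: {"type":"object","properties":{"steps":{"type":"array"},"grip":{"type":"number"},"squeeze":{"type":"number"}},"required":["steps"]}

```bash
mkdir -p pics && ls && python3 - <<'E'
from rig import env
import cv2, numpy as np
o=env.observe(); print(o)
for n in("top","side"):
    cv2.imwrite(f"pics/{n}0.png",env.get_image(n)); c=env.get_calibration(n); print(n,c)
E
```

```text
pics
{'time_s': 0.0, 'q': array([ 6.06610927e+01,  2.18417315e+01,  7.43861991e+01, -1.25863978e-03,
        8.38577262e+01, -1.23345459e+01]), 'qvel': array([-0.02460475, -0.04120131, -0.02409404, -0.0303183 ,  0.11997351,
        0.06981584]), 'joint_efforts': array([-3.70202661e-04, -4.48477077e+01, -2.31268090e+01, -3.32437166e-04,
        5.00531503e-03,  1.25692787e-05]), 'position': array([0.16070573, 0.52571702, 0.2526963 ]), 'tool_rot': array([[ 2.92441712e-01,  9.56283084e-01, -7.13468663e-04],
       [ 9.56282227e-01, -2.92442430e-01, -1.31394209e-03],
       [-1.46514911e-03, -2.98025928e-04, -9.99998882e-01]]), 'ft_force': array([-0.21561079,  0.53025634, -0.39411051]), 'wrist_torque': array([-0.00877233,  0.01957503,  0.00508027]), 'grip_width': 0.08579475578102894}
top {'fx': 435.6124014843304, 'fy': 435.6124014843304, 'cx': 255.2054011237095, 'cy': 196.5257446246759, 'view': array([[ 0.01443318, -0.99965278, -0.02204556, -0.05982576],
       [ 0.99579996,  0.01237699,  0.09071521, -0.48788693],
       [-0.09041086, -0.02326228,  0.99563284, -1.32358144],
       [ 0.        ,  0.        ,  0.        ,  1.        ]])}
side {'fx': 435.7434948184424, 'fy': 435.7434948184424, 'cx': 253.05951937977187, 'cy': 190.81276992454127, 'view': array([[ 0.94236746, -0.33448164, -0.00809963, -0.46728119],
       [ 0.23641081,  0.64854228,  0.72353496, -0.13306844],
       [-0.23675621, -0.68375064,  0.69024022, -1.33770008],
       [ 0.        ,  0.        ,  0.        ,  1.        ]])}
```

View pics/top0.png

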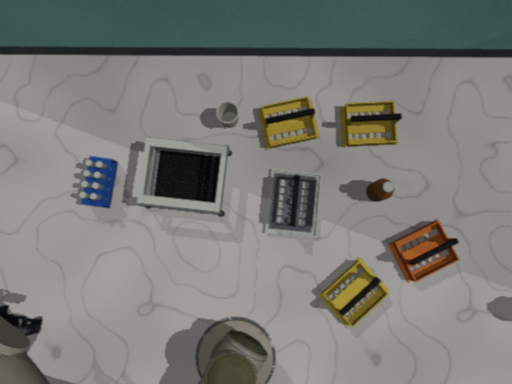

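View pics/side0.png

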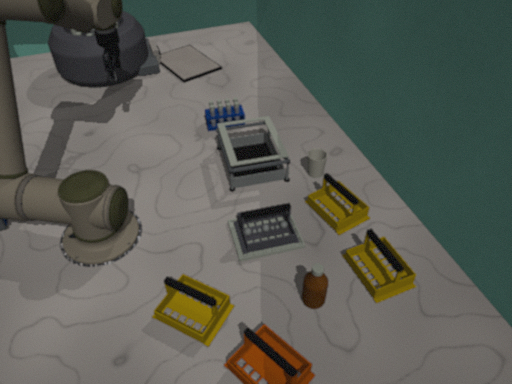

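Candidates in the top view: a grey sieve at (295,203), yellow look-alikes at (290,122), (370,123) and (354,292), and an orange one at (424,250). I choose the grey one on the white tray. The stand is at (185,176), rack (98,182), beaker (227,114) and bottle (380,189).

```bash
python3 - <<'E'
import cv2, numpy as np
t=cv2.imread("pics/top0.png")
a=cv2.resize(t[125:245,125:335],None,fx=3.8,fy=3.8,interpolation=cv2.INTER_CUBIC)
a=cv2.convertScaleAbs(a,alpha=1.3,beta=10)
cv2.imwrite("pics/crop_top.png",a)
E
```

```text
(no output)
```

View pics/crop_top.png

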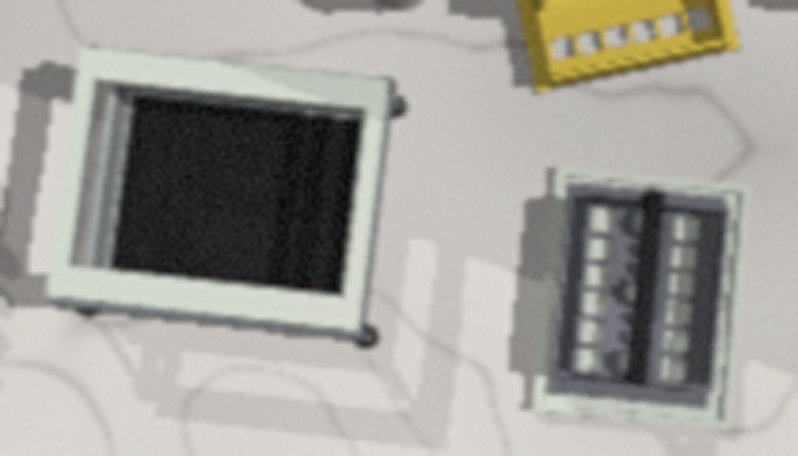

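The crop confirms the grey sieve with 6+6 holes, balls in the valley and a black handle centred near crop (648,285). Tray corners are (553,170), (745,188), (722,425) and (530,410). Deck corners are (83,48), (393,80), (368,330) and (50,297).

```bash
cat > h.py <<'E'
import cv2, numpy as np
from rig import env
def ray(c,p):
    V=c["view"];R=V[:3,:3];o=-R.T@V[:3,3]
    p=np.atleast_2d(p).astype(float)
    d=np.c_[(p[:,0]-c["cx"])/c["fx"],-(p[:,1]-c["cy"])/c["fy"],-np.ones(len(p))]@R
    return o,d
def onz(c,p,z):
    o,d=ray(c,p); return o+d*((z-o[2])/d[:,2])[:,None]
def proj(c,P):
    V=c["view"];q=np.atleast_2d(P)@V[:3,:3].T+V[:3,3]
    return np.c_[c["cx"]+c["fx"]*q[:,0]/-q[:,2],c["cy"]-c["fy"]*q[:,1]/-q[:,2]]
E
python3 - <<'E'
from h import *
c=env.get_calibration("top"); t=cv2.imread("pics/top0.png")
s=lambda a:np.array(a,float)/3.8+[125,125]-.37
def rect(n,px,z):
    P=onz(c,s(px),z); m=P.mean(0)
    e=[np.linalg.norm(P[i]-P[(i+1)%4])*1e3 for i in range(4)]
    u=(P[0]-P[3])+(P[1]-P[2]); v=(P[0]-P[1])+(P[3]-P[2])
    print(n,z,m.round(4),np.round(e),"yaw from x-edges",np.degrees(np.arctan2(u[1],u[0])).round(2),"y-edges",np.degrees(np.arctan2(-v[0],v[1])).round(2))
rect("tray",[(553,170),(745,188),(722,425),(530,410)],.012)
for z in(.086,.1,.118): rect("deck",[(83,48),(393,80),(368,330),(50,297)],z)
# handle: dark pixels in crop of sieve
m=(t.max(2)<45).astype(np.uint8); m[:,:287]=0; m[:,307:]=0; m[:170]=0; m[232:]=0
m=cv2.morphologyEx(m,cv2.MORPH_OPEN,np.ones((3,3)))
k=max(cv2.findContours(m,0,2)[0],key=cv2.contourArea); r=cv2.minAreaRect(k); print(r)
b=onz(c,cv2.boxPoints(r),.109); print("handle",b.round(4),b.mean(0).round(4))
# look-alike/bystander approx
for n,p,z in(("bottle",(390,187),.14),("beaker",(228,110),.085),("rack",(100,180),.1)): print(n,onz(c,p,z).round(3))
# side view: handle dark
cs=env.get_calibration("side");S=cv2.imread("pics/side0.png")
m=(S.max(2)<45).astype(np.uint8); m[:,:235]=0; m[:,298:]=0; m[:198]=0; m[225:]=0
k=max(cv2.findContours(m,0,2)[0],key=cv2.contourArea); print("side",cv2.minAreaRect(k), proj(cs,b.mean(0)-[0,0,.009]))
E
```

```text
tray 0.012 [ 0.4711 -0.1685  0.012 ] [158. 195. 156. 198.] yaw from x-edges -5.09 y-edges -4.21
deck 0.086 [0.547  0.1592 0.086 ] [246. 197. 249. 198.] yaw from x-edges -4.93 y-edges -5.28
deck 0.1 [0.545  0.1565 0.1   ] [243. 195. 246. 196.] yaw from x-edges -4.93 y-edges -5.28
deck 0.118 [0.5425 0.1531 0.118 ] [240. 192. 243. 193.] yaw from x-edges -4.93 y-edges -5.28
((294.0863037109375, 200.50750732421875), (6.237331390380859, 49.68208312988281), 4.969741344451904)
handle [[ 0.4001 -0.1528  0.109 ]
 [ 0.5432 -0.1642  0.109 ]
 [ 0.5418 -0.1821  0.109 ]
 [ 0.3988 -0.1706  0.109 ]] [ 0.4709 -0.1674  0.109 ]
bottle [[ 0.509 -0.433  0.14 ]]
beaker [[0.742 0.031 0.085]]
rack [[0.525 0.402 0.1  ]]
side ((263.0, 214.0), (20.0, 52.0), 90.0) [[263.97836207 210.76602475]]
```

```bash
python3 - <<'E'
import cv2
t=cv2.imread("pics/side0.png")
a=cv2.resize(t[105:265,205:320],None,fx=3.7,fy=3.7,interpolation=cv2.INTER_CUBIC)
cv2.imwrite("pics/crop_side.png",cv2.convertScaleAbs(a,alpha=1.2,beta=10))
E
```

```text
(no output)
```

View pics/crop_side.png

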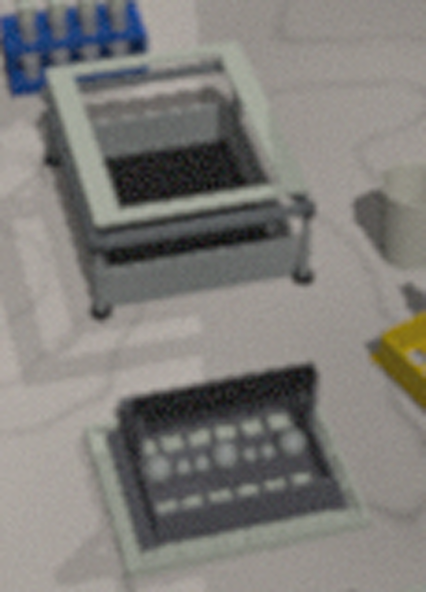

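The side crop shows 3 large and 4 small balls in the valley. Deck corners are (48,70), (240,45), (305,193) and (95,228).

```bash
python3 - <<'E'
from h import *
ct=env.get_calibration("top");cs=env.get_calibration("side")
T=np.array([(50,297),(83,48),(393,80),(368,330)],float)/3.8+125-.37
S=np.array([(48,70),(240,45),(305,193),(95,228)],float)/3.7+[205,105]-.37
def tri(T,S):
    o1,d1=ray(ct,T);o2,d2=ray(cs,S);out=[]
    for a,b in zip(d1,d2):
        k=np.linalg.lstsq(np.c_[a,-b],o2-o1,rcond=None)[0]; out.append((o1+a*k[0]+o2+b*k[1])/2)
    return np.array(out)
P=tri(T,S);print(P.round(4),P.mean(0).round(4))
T2=np.array([(530,410),(553,170),(745,188),(722,425)],float)/3.8+125-.37
S2=np.array([(88,432),(0,0),(362,520),(133,568)],float)/3.7+[205,105]-.37
P=tri(T2,S2)[[0,2,3]];print("tray",P.round(4))
E
```

```text
[[0.4601 0.2833 0.1128]
 [0.6539 0.2671 0.1065]
 [0.6267 0.0266 0.1099]
 [0.4352 0.0411 0.1133]] [0.544  0.1545 0.1106]
tray [[ 3.812e-01 -8.280e-02  2.000e-04]
 [ 5.616e-01 -2.561e-01  7.800e-03]
 [ 3.706e-01 -2.386e-01  8.000e-03]]
```

{"name": "arm_command", "arguments": {
  "steps": [
    {"delta_pos":[8,-18,0],"dr":[0,0,0.6]},
    {"delta_pos":[17,-38,0],"dr":[0,0,0.7]},
    {"delta_pos":[17,-38,0],"dr":[0,0,0.7]},
    {"delta_pos":[17,-38,0],"dr":[0,0,0.7]},
    {"delta_pos":[17,-38,0],"dr":[0,0,0.7]},
    {"delta_pos":[17,-38,0],"dr":[0,0,0.7]},
    {"delta_pos":[17,-38,0],"dr":[0,0,0.7]},
    {"delta_pos":[17,-38,0],"dr":[0,0,0.7]},
    {"delta_pos":[17,-38,0],"dr":[0,0,0.7]},
    {"delta_pos":[17,-38,0],"dr":[0,0,0.7]},
    {"delta_pos":[17,-38,0],"dr":[0,0,0.7]},
    {"delta_pos":[17,-38,0],"dr":[0,0,0.7]},
    {"delta_pos":[17,-38,0],"dr":[0,0,0.7]},
    {"delta_pos":[17,-38,0],"dr":[0,0,0.7]},
    {"delta_pos":[17,-38,0],"dr":[0,0,0.7]},
    {"delta_pos":[17,-38,0],"dr":[0,0,0.7]},
    {"delta_pos":[17,-38,0],"dr":[0,0,0.7]},
    {"delta_pos":[17,-38,0],"dr":[0,0,0.7]},
    {"delta_pos":[13,-29,0],"dr":[0,0,0]},
    {"delta_pos":[0,0,0],"dr":[0,0,0]}
  ],
  "grip": 0.7
}}

```text
time_s: 2.1
position: [0.4717, -0.1701, 0.2524]
tool_rot: [[0.082, 0.997, -0.001], [0.997, -0.082, -0.0], [-0.0, -0.001, -1.0]]
ft_force: [0.2, 0.1, -0.4]
grip_width: 0.0601
```

```bash
python3 - <<'E'
from h import *
c=env.get_calibration("wrist");o=env.observe();print(o["position"],o["tool_rot"].round(4),o["ft_force"],o["time_s"]);print({k:c[k] for k in c})
cv2.imwrite("pics/w1.png",env.get_image("wrist"))
E
```

```text
[ 0.47173921 -0.17013767  0.25237483] [[ 8.170e-02  9.967e-01 -7.000e-04]
 [ 9.967e-01 -8.170e-02 -0.000e+00]
 [-1.000e-04 -7.000e-04 -1.000e+00]] [ 0.21583277  0.08924616 -0.40921139] 2.1
{'fx': 297.3186396354542, 'fy': 297.3186396354542, 'cx': 255.56717111674826, 'cy': 191.5026746014943, 'view': array([[ 8.16778404e-02,  9.96658752e-01, -2.51008641e-04,
         1.31504637e-01],
       [-9.46283990e-01,  7.74704845e-02, -3.13918674e-01,
         5.00824659e-01],
       [-3.12850348e-01,  2.58777248e-02,  9.49449842e-01,
        -2.27005512e-01],
       [ 0.00000000e+00,  0.00000000e+00,  0.00000000e+00,
         1.00000000e+00]])}
```

View pics/w1.png

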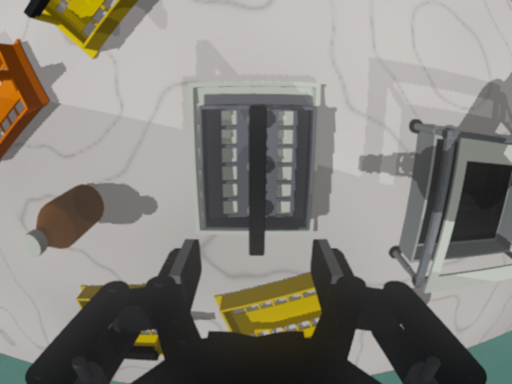

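The wrist view shows the grey sieve with its handle from (258,105) to (257,253), between the open jaws (centre u≈255). I'll compute the handle and tray position from this fisheye image.

```bash
cat >> h.py <<'E'
def fish(c,p,z):
    p=np.atleast_2d(p).astype(float);d=p-[c["cx"],c["cy"]];r=np.hypot(*d.T);th=r/c["fx"]
    s=np.sin(th)/np.maximum(r,1e-9);V=c["view"];R=V[:3,:3];o=-R.T@V[:3,3]
    D=np.c_[d[:,0]*s,-d[:,1]*s,-np.cos(th)]@R
    return o+D*((z-o[2])/D[:,2])[:,None]
E
python3 - <<'E'
from h import *
c=env.get_calibration("wrist");t=cv2.imread("pics/w1.png")
m=(t.max(2)<35).astype(np.uint8);m[:,:240]=0;m[:,275:]=0;m[:98]=0;m[262:]=0
m=cv2.morphologyEx(m,cv2.MORPH_OPEN,np.ones((5,5)))
k=max(cv2.findContours(m,0,2)[0],key=cv2.contourArea)
r=cv2.minAreaRect(k);print(r)
P=fish(c,k[:,0].astype(float),.109);R=cv2.minAreaRect((P[:,:2]*1e3).astype(np.float32));print("handle",R)
# white tray corners (outer top z .012)
print("tray",fish(c,[(190,84),(321,84),(316,231),(195,229)],.012).round(4))
# deck inner side edge
E
```

```text
Traceback (most recent call last):
ValueError: max() iterable argument is empty
```

```bash
python3 - <<'E'
from h import *
c=env.get_calibration("wrist");t=cv2.imread("pics/w1.png")
print(t[180,235:280].max(1),t[90:115,258].max(1),t[245:262,257].max(1))
m=(t.max(2)<48).astype(np.uint8);m[:,:246]=0;m[:,270:]=0;m[:100]=0;m[262:]=0
k=max(cv2.findContours(m,0,2)[0],key=cv2.contourArea)
r=cv2.minAreaRect(k);print(r)
P=fish(c,k[:,0].astype(float),.109);R=cv2.minAreaRect((P[:,:2]*1e3).astype(np.float32));print("handle",R)
print("tray",fish(c,[(190,84),(321,84),(316,231),(195,229)],.012).round(4))
E
```

```text
[ 88  88  93  96  96  97  97  96  96  96  97  96  94  82  57  43  44  45
  43  44  44  44  44  43  44  45  44  44  44  38  45  68  97 104 104 103
 104 103 104 104 103  97  87  86  88] [179 180 178 160 121 109 109 108 108 108 107 108 106  99  80  65  56  51
  51  54  53  54  53  53  52] [ 54  53  55  54  55  55  56  55  56  65 115 164 172 172 171 171 172]
((257.5, 176.0), (88.0, 15.0), 90.0)
handle ((465.1368713378906, -166.29324340820312), (13.904958724975586, 84.72299194335938), 85.08529663085938)
tray [[ 0.3676 -0.2396  0.012 ]
 [ 0.3803 -0.0819  0.012 ]
 [ 0.5734 -0.094   0.012 ]
 [ 0.5571 -0.2582  0.012 ]]
```

```bash
python3 - <<'E'
from h import *
c=env.get_calibration("wrist")
print(fish(c,[(257.5,105),(257,254.5)],.109).round(4))
E
```

```text
[[ 0.3989 -0.161   0.109 ]
 [ 0.5459 -0.1732  0.109 ]]
```

{"name": "arm_command", "arguments": {
  "steps": [
    {"delta_pos":[0,3,-15],"dr":[0,0,0]},
    {"delta_pos":[0,0,-30],"dr":[0,0,0]},
    {"delta_pos":[0,0,-30],"dr":[0,0,0]},
    {"delta_pos":[0,0,-30],"dr":[0,0,0]},
    {"delta_pos":[0,0,-22],"dr":[0,0,0]},
    {"delta_pos":[0,0,-14],"dr":[0,0,0]},
    {"delta_pos":[0,0,-8],"dr":[0,0,0]},
    {"delta_pos":[0,0,0],"dr":[0,0,0]},
    {"delta_pos":[0,0,0],"dr":[0,0,0]}
  ]
}}

```text
time_s: 3.05
position: [0.471, -0.1638, 0.105]
tool_rot: [[0.078, 0.997, 0.001], [0.997, -0.078, -0.001], [-0.0, 0.001, -1.0]]
ft_force: [-0.2, -0.3, 0.1]
grip_width: 0.0595
```

{"name": "arm_command", "arguments": {
  "steps": [
    {"delta_pos":[0,0,0],"dr":[0,0,0]},
    {"delta_pos":[0,0,0],"dr":[0,0,0]},
    {"delta_pos":[0,0,0],"dr":[0,0,0]},
    {"delta_pos":[0,0,0],"dr":[0,0,0]},
    {"delta_pos":[0,0,0],"dr":[0,0,0]},
    {"delta_pos":[0,0,0],"dr":[0,0,0]},
    {"delta_pos":[0,0,0],"dr":[0,0,0]},
    {"delta_pos":[0,0,0],"dr":[0,0,0]}
  ],
  "grip": 0,
  "squeeze": 50
}}

```text
time_s: 3.85
position: [0.4712, -0.1646, 0.1051]
tool_rot: [[0.079, 0.997, 0.002], [0.997, -0.079, -0.001], [-0.001, 0.002, -1.0]]
ft_force: [-1.2, -1.2, 5.9]
grip_width: 0.0151
```

{"name": "arm_command", "arguments": {
  "steps": [
    {"delta_pos":[0,0,2],"dr":[0,0,0]},
    {"delta_pos":[0,0,4],"dr":[0,0,0]},
    {"delta_pos":[0,0,6],"dr":[0,0,0]},
    {"delta_pos":[0,0,9],"dr":[0,0,0]},
    {"delta_pos":[0,0,12],"dr":[0,0,0]},
    {"delta_pos":[0,0,14],"dr":[0,0,0]},
    {"delta_pos":[0,0,15],"dr":[0,0,0]},
    {"delta_pos":[0,0,15],"dr":[0,0,0]},
    {"delta_pos":[0,0,15],"dr":[0,0,0]},
    {"delta_pos":[0,0,15],"dr":[0,0,0]},
    {"delta_pos":[0,0,13],"dr":[0,0,0]},
    {"delta_pos":[0,0,10],"dr":[0,0,0]},
    {"delta_pos":[0,0,7],"dr":[0,0,0]},
    {"delta_pos":[0,0,4],"dr":[0,0,0]},
    {"delta_pos":[0,0,2],"dr":[0,0,0]},
    {"delta_pos":[0,0,0],"dr":[0,0,0]},
    {"delta_pos":[0,0,0],"dr":[0,0,0]}
  ]
}}

```text
time_s: 5.55
position: [0.4707, -0.164, 0.2469]
tool_rot: [[0.079, 0.997, -0.001], [0.997, -0.079, 0.001], [0.0, -0.001, -1.0]]
ft_force: [0.0, 0.5, -6.1]
grip_width: 0.015
```

```bash
python3 - <<'E'
from h import *
o=env.observe();print(o["position"],o["tool_rot"].round(4),o["ft_force"],o["wrist_torque"],o["time_s"],o["grip_width"])
a=env.get_image("side");cv2.imwrite("pics/s2.png",cv2.resize(a[90:270,180:330],None,fx=3.3,fy=3.3,interpolation=cv2.INTER_CUBIC))
E
```

```text
[ 0.47070396 -0.16400284  0.24688019] [[ 7.860e-02  9.969e-01 -8.000e-04]
 [ 9.969e-01 -7.860e-02  5.000e-04]
 [ 5.000e-04 -8.000e-04 -1.000e+00]] [ 0.02146893  0.47900546 -6.14853083] [0.02194756 0.07653532 0.00624978] 5.55 0.014977027590486733
```

View pics/s2.png

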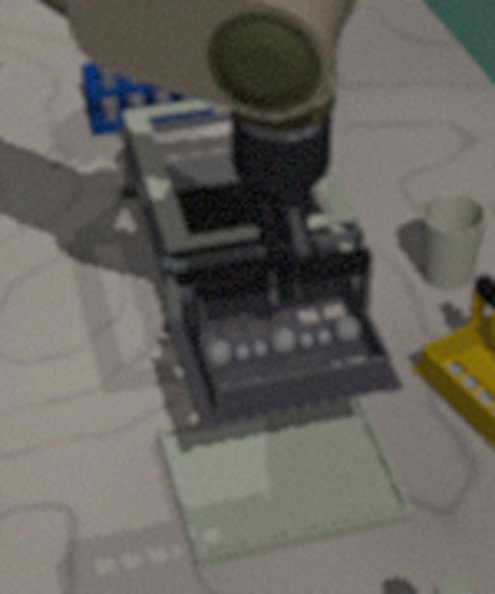

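The sieve is lifted level and all 7 balls are in the valley. Carry it over the stand softly.

{"name": "arm_command", "arguments": {
  "steps": [
    {"delta_pos":[0.7,3,0],"dr":[0,0,0]},
    {"delta_pos":[1.6,7,0],"dr":[0,0,0]},
    {"delta_pos":[2.5,11,0],"dr":[0,0,0]},
    {"delta_pos":[3.5,15,0],"dr":[0,0,-0.1]},
    {"delta_pos":[4.4,19,0],"dr":[0,0,-0.1]},
    {"delta_pos":[5.3,23,0],"dr":[0,0,-0.1]},
    {"delta_pos":[6,26,0],"dr":[0,0,-0.1]},
    {"delta_pos":[6,26,0],"dr":[0,0,-0.1]},
    {"delta_pos":[6,26,0],"dr":[0,0,0]},
    {"delta_pos":[6,26,0],"dr":[0,0,0]},
    {"delta_pos":[6,26,0],"dr":[0,0,0]},
    {"delta_pos":[6,26,0],"dr":[0,0,0]},
    {"delta_pos":[5.3,23,0],"dr":[0,0,0]},
    {"delta_pos":[4.4,19,0],"dr":[0,0,0]},
    {"delta_pos":[3.5,15,0],"dr":[0,0,0]},
    {"delta_pos":[2.5,11,0],"dr":[0,0,0]},
    {"delta_pos":[1.6,7,0],"dr":[0,0,0]},
    {"delta_pos":[1.1,5,0],"dr":[0,0,0]},
    {"delta_pos":[0.7,3,0],"dr":[0,0,0]},
    {"delta_pos":[0.2,1,0],"dr":[0,0,0]}
  ]
}}

```text
time_s: 7.6
position: [0.5442, 0.1538, 0.2473]
tool_rot: [[0.088, 0.996, -0.0], [0.996, -0.088, -0.0], [-0.0, -0.0, -1.0]]
ft_force: [0.6, -0.1, -6.1]
grip_width: 0.0151
```

{"name": "arm_command", "arguments": {
  "steps": [
    {"delta_pos":[0,0,-3],"dr":[0,0,0]},
    {"delta_pos":[0,0,-5],"dr":[0,0,0]},
    {"delta_pos":[0,0,-6],"dr":[0,0,0]},
    {"delta_pos":[0,0,-5],"dr":[0,0,0]},
    {"delta_pos":[0,0,-3],"dr":[0,0,0]},
    {"delta_pos":[0,0,-1],"dr":[0,0,0]},
    {"delta_pos":[0,0,0],"dr":[0,0,0]}
  ]
}}

```text
time_s: 8.3
position: [0.5442, 0.1539, 0.2242]
tool_rot: [[0.087, 0.996, -0.0], [0.996, -0.087, -0.0], [-0.0, -0.0, -1.0]]
ft_force: [-0.1, -0.4, -5.7]
grip_width: 0.0151
```

```bash
python3 - <<'E'
from h import *
o=env.observe();print(o["position"],o["tool_rot"].round(4),o["ft_force"],o["wrist_torque"],o["time_s"],o["grip_width"])
a=env.get_image("top");b=env.get_image("side")
f=lambda i:cv2.resize(i,None,fx=3,fy=3,interpolation=cv2.INTER_CUBIC)
cv2.imwrite("pics/s3.png",np.hstack([f(a[110:230,130:250]),f(b[80:200,195:315])]))
E
```

```text
[0.5441654  0.15390588 0.22424108] [[ 8.730e-02  9.962e-01 -1.000e-04]
 [ 9.962e-01 -8.730e-02 -0.000e+00]
 [-0.000e+00 -1.000e-04 -1.000e+00]] [-0.11644502 -0.38461679 -5.69619507] [0.00184316 0.01448582 0.01250338] 8.3 0.015116925540524306
```

View pics/s3.png

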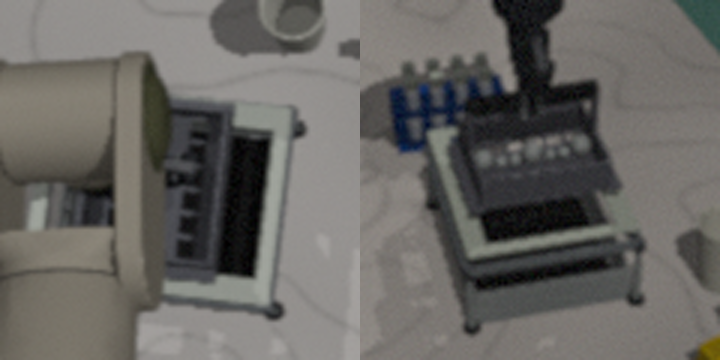

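{"name": "arm_command", "arguments": {
  "steps": [
    {"delta_pos":[0,0,-2],"dr":[0,0,0]},
    {"delta_pos":[0,0,-2],"dr":[0,0,0]},
    {"delta_pos":[0,0,-2],"dr":[0,0,0]},
    {"delta_pos":[0,0,0],"dr":[0,0,0]}
  ]
}}

```text
time_s: 8.8
position: [0.544, 0.1539, 0.2179]
tool_rot: [[0.087, 0.996, -0.001], [0.996, -0.087, -0.0], [-0.0, -0.001, -1.0]]
ft_force: [0.9, -0.1, -6.3]
grip_width: 0.0153
```

{"name": "arm_command", "arguments": {
  "steps": [
    {"delta_pos":[0,0,-1.5],"dr":[0,0,0]},
    {"delta_pos":[0,0,-1.5],"dr":[0,0,0]},
    {"delta_pos":[0,0,0],"dr":[0,0,0]}
  ]
}}

```text
time_s: 9.1
position: [0.5441, 0.1539, 0.2151]
tool_rot: [[0.087, 0.996, -0.0], [0.996, -0.087, -0.0], [-0.0, -0.0, -1.0]]
ft_force: [-0.3, 0.6, -5.9]
grip_width: 0.0152
```

{"name": "arm_command", "arguments": {
  "steps": [
    {"delta_pos":[0,0,-1.5],"dr":[0,0,0]},
    {"delta_pos":[0,0,-1.5],"dr":[0,0,0]},
    {"delta_pos":[0,0,0],"dr":[0,0,0]}
  ]
}}

```text
time_s: 9.4
position: [0.544, 0.1539, 0.2121]
tool_rot: [[0.087, 0.996, -0.0], [0.996, -0.087, -0.0], [-0.0, -0.0, -1.0]]
ft_force: [-0.0, -0.0, -6.2]
grip_width: 0.0147
```

{"name": "arm_command", "arguments": {
  "steps": [
    {"delta_pos":[0,0,-1],"dr":[0,0,0]},
    {"delta_pos":[0,0,-1],"dr":[0,0,0]},
    {"delta_pos":[0,0,0],"dr":[0,0,0]}
  ]
}}

```text
time_s: 9.7
position: [0.5441, 0.1539, 0.2102]
tool_rot: [[0.087, 0.996, -0.0], [0.996, -0.087, -0.0], [-0.0, -0.0, -1.0]]
ft_force: [-0.2, -0.6, -6.1]
grip_width: 0.015
```

{"name": "arm_command", "arguments": {
  "steps": [
    {"delta_pos":[0,0,-1],"dr":[0,0,0]},
    {"delta_pos":[0,0,-1],"dr":[0,0,0]},
    {"delta_pos":[0,0,0],"dr":[0,0,0]}
  ]
}}

```text
time_s: 10.0
position: [0.5442, 0.154, 0.2086]
tool_rot: [[0.087, 0.996, 0.001], [0.996, -0.087, 0.0], [0.0, 0.001, -1.0]]
ft_force: [-1.2, 0.7, -1.5]
grip_width: 0.0151
```

Contact is felt: fz went from -6.1 to -1.5, a load of about 4.5 N. Add a little, then a first bout of shaking along the sieve's y.

{"name": "arm_command", "arguments": {
  "steps": [
    {"delta_pos":[0,0,-1],"dr":[0,0,0]},
    {"delta_pos":[0,0,0],"dr":[0,0,0]},
    {"delta_pos":[0,0,0],"dr":[0,0,0]}
  ]
}}

```text
time_s: 10.3
position: [0.5442, 0.154, 0.2075]
tool_rot: [[0.087, 0.996, 0.0], [0.996, -0.087, 0.0], [0.0, 0.0, -1.0]]
ft_force: [-0.2, 0.8, -1.7]
grip_width: 0.0152
```

{"name": "arm_command", "arguments": {
  "steps": [
    {"delta_pos":[1.7,20,0],"dr":[0,0,0]},
    {"delta_pos":[-1.7,-20,0],"dr":[0,0,0]},
    {"delta_pos":[-1.7,-20,0],"dr":[0,0,0]},
    {"delta_pos":[1.7,20,0],"dr":[0,0,0]},
    {"delta_pos":[1.7,20,0],"dr":[0,0,0]},
    {"delta_pos":[-1.7,-20,0],"dr":[0,0,0]},
    {"delta_pos":[-1.7,-20,0],"dr":[0,0,0]},
    {"delta_pos":[1.7,20,0],"dr":[0,0,0]},
    {"delta_pos":[1.7,20,0],"dr":[0,0,0]},
    {"delta_pos":[-1.7,-20,0],"dr":[0,0,0]}
  ]
}}

```text
time_s: 11.3
position: [0.5445, 0.1569, 0.2075]
tool_rot: [[0.084, 0.997, 0.002], [0.997, -0.084, 0.002], [0.002, 0.001, -1.0]]
ft_force: [1.6, 1.8, -1.6]
grip_width: 0.0153
```

```bash
cat > look.py <<'E'
from h import *
import sys
o=env.observe();print(o["position"],o["tool_rot"].round(3).tolist(),o["ft_force"],o["wrist_torque"],o["time_s"],o["grip_width"])
b=env.get_image("side");w=env.get_image("wrist");cv2.imwrite(f"pics/{sys.argv[1]}_w.png",w)
f=lambda i:cv2.resize(i,(399,500),interpolation=cv2.INTER_CUBIC)
cv2.imwrite(f"pics/{sys.argv[1]}.png",cv2.convertScaleAbs(np.hstack([cv2.resize(b[100:200,210:310],(400,400),interpolation=cv2.INTER_CUBIC),cv2.resize(w[60:300,140:380],(400,400),interpolation=cv2.INTER_CUBIC)]),alpha=1.5,beta=15))
E
python3 look.py k1
```

```text
[0.54446926 0.1569171  0.20751779] [[0.084, 0.997, 0.002], [0.997, -0.084, 0.002], [0.002, 0.001, -1.0]] [ 1.57739723  1.76855647 -1.57630606] [ 0.32749375 -0.05430741  0.09584444] 11.3 0.015314010769920805
```

View pics/k1.png

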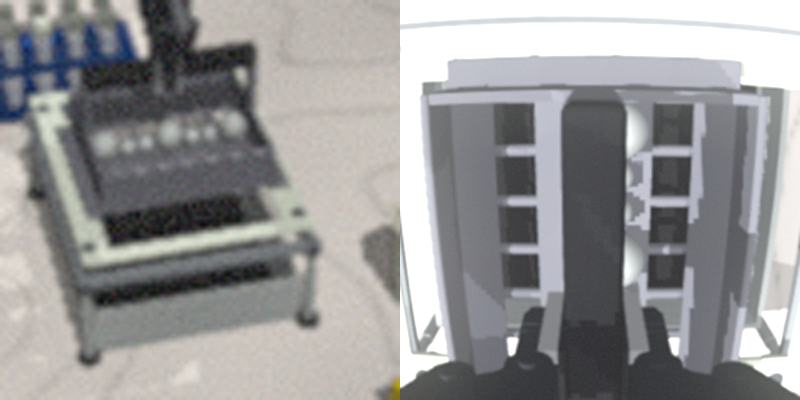

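Balls are still in the valley after the mild shake, with no spill. I'll shake more briskly with a firmer grip.

{"name": "arm_command", "arguments": {
  "steps": [
    {"delta_pos":[1.7,20,0],"dr":[0,0,0]},
    {"delta_pos":[-2.6,-30,0],"dr":[0,0,0]},
    {"delta_pos":[-0.9,-10,0],"dr":[0,0,0]},
    {"delta_pos":[2.6,30,0],"dr":[0,0,0]},
    {"delta_pos":[0.9,10,0],"dr":[0,0,0]},
    {"delta_pos":[-2.6,-30,0],"dr":[0,0,0]},
    {"delta_pos":[-0.9,-10,0],"dr":[0,0,0]},
    {"delta_pos":[2.6,30,0],"dr":[0,0,0]},
    {"delta_pos":[0.9,10,0],"dr":[0,0,0]},
    {"delta_pos":[-2.6,-30,0],"dr":[0,0,0]},
    {"delta_pos":[-0.9,-10,0],"dr":[0,0,0]},
    {"delta_pos":[2.6,30,0],"dr":[0,0,0]},
    {"delta_pos":[0.9,10,0],"dr":[0,0,0]},
    {"delta_pos":[-1.7,-20,0],"dr":[0,0,0]},
    {"delta_pos":[0,0,0],"dr":[0,0,0]}
  ],
  "squeeze": 80
}}

```text
time_s: 12.9
position: [0.544, 0.153, 0.2073]
tool_rot: [[0.088, 0.996, -0.0], [0.996, -0.088, -0.001], [-0.001, -0.0, -1.0]]
ft_force: [0.0, -2.2, -1.3]
grip_width: 0.0144
```

```bash
sed -i 's/alpha=1.5,beta=15/alpha=1.25,beta=5/' look.py && python3 look.py k2
```

```text
[0.5440414  0.15303989 0.20725654] [[0.088, 0.996, -0.0], [0.996, -0.088, -0.001], [-0.001, -0.0, -1.0]] [ 0.00377529 -2.17287303 -1.30538962] [-0.3968353   0.0106127   0.04793595] 12.9 0.014397651940929047
```

View pics/k2.png

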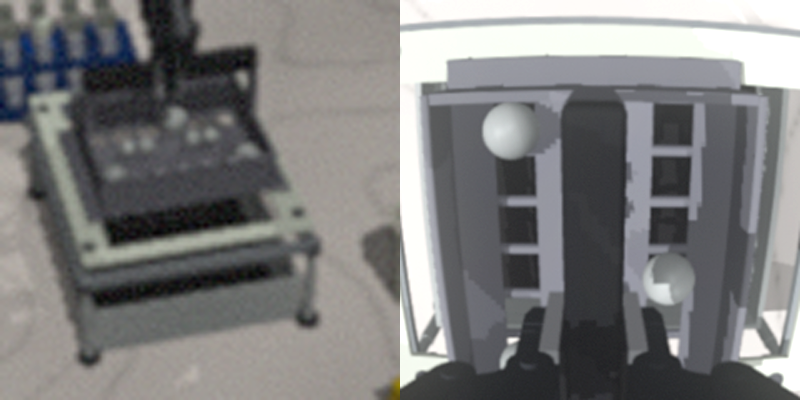

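Now the three large balls sit on the hole rows, and the four small ones are still near the valley. Shake harder.

{"name": "arm_command", "arguments": {
  "steps": [
    {"delta_pos":[1.7,20,0],"dr":[0,0,0]},
    {"delta_pos":[-3.5,-40,0],"dr":[0,0,0]},
    {"delta_pos":[0,0,0],"dr":[0,0,0]},
    {"delta_pos":[3.5,40,0],"dr":[0,0,0]},
    {"delta_pos":[0,0,0],"dr":[0,0,0]},
    {"delta_pos":[-3.5,-40,0],"dr":[0,0,0]},
    {"delta_pos":[0,0,0],"dr":[0,0,0]},
    {"delta_pos":[3.5,40,0],"dr":[0,0,0]},
    {"delta_pos":[0,0,0],"dr":[0,0,0]},
    {"delta_pos":[-3.5,-40,0],"dr":[0,0,0]},
    {"delta_pos":[0,0,0],"dr":[0,0,0]},
    {"delta_pos":[3.5,40,0],"dr":[0,0,0]},
    {"delta_pos":[0,0,0],"dr":[0,0,0]},
    {"delta_pos":[-3.5,-40,0],"dr":[0,0,0]},
    {"delta_pos":[0,0,0],"dr":[0,0,0]},
    {"delta_pos":[3.5,40,0],"dr":[0,0,0]},
    {"delta_pos":[-1.7,-20,0],"dr":[0,0,0]},
    {"delta_pos":[0,0,0],"dr":[0,0,0]},
    {"delta_pos":[0,0,0],"dr":[0,0,0]}
  ]
}}

```text
time_s: 14.9
position: [0.544, 0.1539, 0.2073]
tool_rot: [[0.088, 0.996, -0.001], [0.996, -0.088, -0.0], [-0.0, -0.001, -1.0]]
ft_force: [-1.1, 1.2, -0.0]
grip_width: 0.0147
```

```bash
python3 look.py k3
```

```text
[0.54400932 0.15393271 0.20730238] [[0.088, 0.996, -0.001], [0.996, -0.088, -0.0], [-0.0, -0.001, -1.0]] [-1.0502636   1.18724643 -0.00946593] [-0.11325806  0.15567526  0.15007636] 14.9 0.014708306710811888
```

View pics/k3.png

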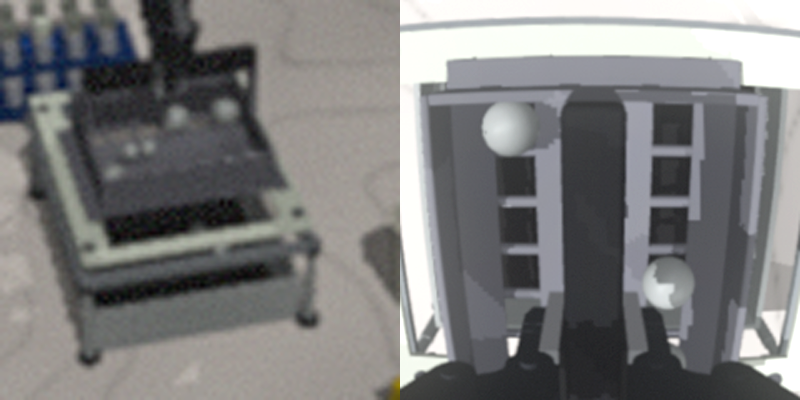

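Two small balls have gone and two remain in the side view at (130,150) and (148,147). Continue the same shake. I have 2 views left, so I'll check by numbers first.

{"name": "arm_command", "arguments": {
  "steps": [
    {"delta_pos":[1.7,20,0],"dr":[0,0,0]},
    {"delta_pos":[-3.5,-40,0],"dr":[0,0,0]},
    {"delta_pos":[0,0,0],"dr":[0,0,0]},
    {"delta_pos":[3.5,40,0],"dr":[0,0,0]},
    {"delta_pos":[0,0,0],"dr":[0,0,0]},
    {"delta_pos":[-3.5,-40,0],"dr":[0,0,0]},
    {"delta_pos":[0,0,0],"dr":[0,0,0]},
    {"delta_pos":[3.5,40,0],"dr":[0,0,0]},
    {"delta_pos":[0,0,0],"dr":[0,0,0]},
    {"delta_pos":[-3.5,-40,0],"dr":[0,0,0]},
    {"delta_pos":[0,0,0],"dr":[0,0,0]},
    {"delta_pos":[3.5,40,0],"dr":[0,0,0]},
    {"delta_pos":[0,0,0],"dr":[0,0,0]},
    {"delta_pos":[-3.5,-40,0],"dr":[0,0,0]},
    {"delta_pos":[0,0,0],"dr":[0,0,0]},
    {"delta_pos":[3.5,40,0],"dr":[0,0,0]},
    {"delta_pos":[-1.7,-20,0],"dr":[0,0,0]},
    {"delta_pos":[0,0,0],"dr":[0,0,0]},
    {"delta_pos":[0,0,0],"dr":[0,0,0]}
  ]
}}

```text
time_s: 16.9
position: [0.5441, 0.1537, 0.2073]
tool_rot: [[0.088, 0.996, -0.0], [0.996, -0.088, -0.0], [-0.0, -0.0, -1.0]]
ft_force: [-1.9, -1.8, -0.6]
grip_width: 0.0145
```

```bash
cat > blobs.py <<'E'
from h import *
import sys
def blobs(n):
    g=cv2.cvtColor(cv2.imread(f"pics/{n}.png")[:,:400],cv2.COLOR_BGR2GRAY)
    g=cv2.GaussianBlur(g,(0,0),3)
    h=cv2.morphologyEx(g,cv2.MORPH_TOPHAT,cv2.getStructuringElement(2,(41,41)))
    mask=np.zeros_like(g);cv2.fillConvexPoly(mask,np.array([(90,90),(245,75),(275,170),(100,200)]),255)
    n_,l,s,c=cv2.connectedComponentsWithStats(((h>22)&(mask>0)).astype(np.uint8))
    return [(int(c[i][0]),int(c[i][1]),int(s[i][4]),int(h[l==i].max())) for i in range(1,n_) if s[i][4]>25]
for n in sys.argv[1:]: print(n,blobs(n))
E
python3 look.py k4; python3 blobs.py k1 k2 k3 k4
```

```text
[0.54408237 0.15369339 0.20734238] [[0.088, 0.996, -0.0], [0.996, -0.088, -0.0], [-0.0, -0.0, -1.0]] [-1.87378542 -1.84961852 -0.55643263] [-0.24719856  0.06481315  0.10084371] 16.9 0.01445527579350527
k1 [(239, 80, 144, 95), (181, 84, 68, 30), (158, 88, 97, 35), (118, 93, 46, 24), (168, 133, 3221, 85)]
k2 [(240, 81, 180, 81), (159, 89, 122, 37), (175, 116, 376, 61), (225, 119, 192, 52), (202, 133, 410, 53), (136, 141, 580, 53), (95, 138, 35, 28), (246, 151, 295, 60), (114, 171, 207, 47)]
k3 [(240, 80, 150, 76), (158, 89, 97, 33), (225, 108, 494, 80), (176, 115, 383, 62), (135, 143, 664, 51), (98, 140, 43, 25), (113, 171, 242, 51)]
k4 [(240, 80, 163, 77), (159, 89, 93, 32), (226, 108, 492, 81), (176, 115, 346, 64), (106, 146, 496, 63)]
```

View pics/k4.png

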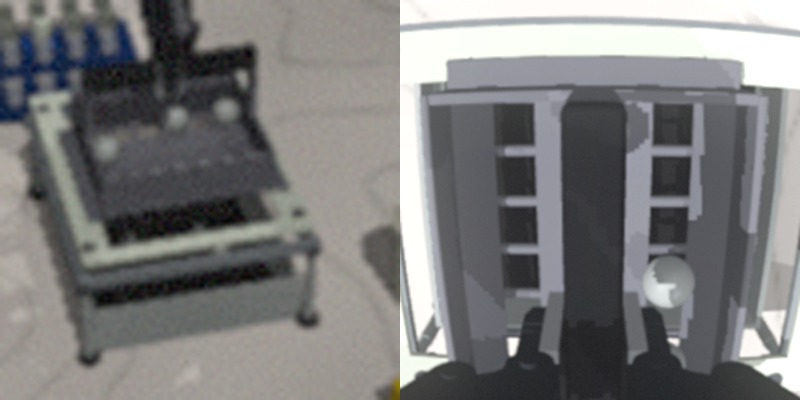

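Only the three large balls are left in the sieve: side view (106,146), (176,117), (226,108). Lift level, carry back softly.

{"name": "arm_command", "arguments": {
  "steps": [
    {"delta_pos":[0,0,2],"dr":[0,0,0]},
    {"delta_pos":[0,0,3],"dr":[0,0,0]},
    {"delta_pos":[0,0,5],"dr":[0,0,0]},
    {"delta_pos":[0,0,6],"dr":[0,0,0]},
    {"delta_pos":[0,0,7],"dr":[0,0,0]},
    {"delta_pos":[0,0,7],"dr":[0,0,0]},
    {"delta_pos":[0,0,6],"dr":[0,0,0]},
    {"delta_pos":[0,0,3],"dr":[0,0,0]},
    {"delta_pos":[0,0,1],"dr":[0,0,0]},
    {"delta_pos":[0,0,0],"dr":[0,0,0]},
    {"delta_pos":[0,0,0],"dr":[0,0,0]}
  ]
}}

```text
time_s: 18.1
position: [0.544, 0.1539, 0.247]
tool_rot: [[0.087, 0.996, -0.001], [0.996, -0.087, -0.0], [-0.0, -0.001, -1.0]]
ft_force: [-0.1, 0.6, -5.3]
grip_width: 0.0146
```

{"name": "arm_command", "arguments": {
  "steps": [
    {"delta_pos":[-0.7,-3,0],"dr":[0,0,0]},
    {"delta_pos":[-1.6,-7,0],"dr":[0,0,0]},
    {"delta_pos":[-2.5,-11,0],"dr":[0,0,0]},
    {"delta_pos":[-3.5,-15,0],"dr":[0,0,0.1]},
    {"delta_pos":[-4.4,-19,0],"dr":[0,0,0.1]},
    {"delta_pos":[-5.3,-23,0],"dr":[0,0,0.1]},
    {"delta_pos":[-6,-26,0],"dr":[0,0,0.1]},
    {"delta_pos":[-6,-26,0],"dr":[0,0,0]},
    {"delta_pos":[-6,-26,0],"dr":[0,0,0]},
    {"delta_pos":[-6,-26,0],"dr":[0,0,0]},
    {"delta_pos":[-6,-26,0],"dr":[0,0,0]},
    {"delta_pos":[-6,-26,0],"dr":[0,0,0]},
    {"delta_pos":[-5.3,-23,0],"dr":[0,0,0]},
    {"delta_pos":[-4.4,-19,0],"dr":[0,0,0]},
    {"delta_pos":[-3.5,-15,0],"dr":[0,0,0]},
    {"delta_pos":[-2.5,-11,0],"dr":[0,0,0]},
    {"delta_pos":[-1.6,-7,0],"dr":[0,0,0]},
    {"delta_pos":[-1.1,-6,0],"dr":[0,0,0]},
    {"delta_pos":[-0.7,-3,0],"dr":[0,0,0]},
    {"delta_pos":[-0.3,-1.5,0],"dr":[0,0,0]}
  ]
}}

```text
time_s: 20.1
position: [0.4707, -0.1655, 0.2473]
tool_rot: [[0.08, 0.997, -0.0], [0.997, -0.08, 0.0], [0.0, -0.0, -1.0]]
ft_force: [-0.3, -0.1, -4.8]
grip_width: 0.0147
```

```bash
python3 - <<'E'
from h import *
o=env.observe();print(o["position"],o["tool_rot"].round(3).tolist(),o["ft_force"],o["time_s"],o["grip_width"])
c=env.get_calibration("top");t=env.get_image("top");cv2.imwrite("pics/top5.png",t)
u,v=proj(c,[.5435,.155,.004])[0].astype(int);print(u,v)
a=cv2.resize(t[v-45:v+45,u-45:u+45],(400,400),interpolation=cv2.INTER_CUBIC)
b=env.get_image("side");cv2.imwrite("pics/side5.png",b)
cv2.imwrite("pics/p5.png",np.hstack([cv2.convertScaleAbs(a,alpha=2,beta=0),cv2.resize(b[130:250,200:320],(400,400),interpolation=cv2.INTER_CUBIC)]))
# pan blobs
g=cv2.cvtColor(t,cv2.COLOR_BGR2GRAY)[v-30:v+30,u-35:u+35]
g0=cv2.cvtColor(cv2.imread("pics/top0.png"),cv2.COLOR_BGR2GRAY)[v-30:v+30,u-35:u+35]
d=cv2.absdiff(cv2.GaussianBlur(g,(0,0),.8),cv2.GaussianBlur(g0,(0,0),.8))
n,l,s,cc=cv2.connectedComponentsWithStats((d>12).astype(np.uint8));print([(cc[i].round(1).tolist(),int(s[i][4]),int(d[l==i].max())) for i in range(1,n) if s[i][4]>1])
E
```

```text
[ 0.47072828 -0.16553416  0.24729787] [[0.08, 0.997, -0.0], [0.997, -0.08, 0.0], [0.0, -0.0, -1.0]] [-0.28460658 -0.12585371 -4.81765772] 20.1 0.01473263749887879
189 178
[([46.5, 0.0], 2, 13), ([47.5, 2.5], 4, 13), ([40.9, 16.5], 37, 90), ([31.7, 19.6], 38, 99), ([4.2, 23.6], 25, 83), ([67.0, 23.8], 5, 13), ([65.5, 28.5], 2, 13), ([0.8, 37.1], 36, 30), ([56.6, 50.0], 415, 46), ([28.0, 39.4], 23, 55), ([13.1, 53.5], 319, 47), ([33.5, 57.0], 2, 13)]
```

The pan shows four new ball-sized spots, all small balls, and the weight fell by 0.5–1 N. Lower to just above the tray, then feel.

{"name": "arm_command", "arguments": {
  "steps": [
    {"delta_pos":[0,0,-2],"dr":[0,0,0]},
    {"delta_pos":[0,0,-5],"dr":[0,0,0]},
    {"delta_pos":[0,0,-8],"dr":[0,0,0]},
    {"delta_pos":[0,0,-11],"dr":[0,0,0]},
    {"delta_pos":[0,0,-14],"dr":[0,0,0]},
    {"delta_pos":[0,0,-15],"dr":[0,0,0]},
    {"delta_pos":[0,0,-15],"dr":[0,0,0]},
    {"delta_pos":[0,0,-15],"dr":[0,0,0]},
    {"delta_pos":[0,0,-14],"dr":[0,0,0]},
    {"delta_pos":[0,0,-12],"dr":[0,0,0]},
    {"delta_pos":[0,0,-9],"dr":[0,0,0]},
    {"delta_pos":[0,0,-6],"dr":[0,0,0]},
    {"delta_pos":[0,0,-4],"dr":[0,0,0]},
    {"delta_pos":[0,0,-2],"dr":[0,0,0]},
    {"delta_pos":[0,0,-1],"dr":[0,0,0]},
    {"delta_pos":[0,0,0],"dr":[0,0,0]}
  ]
}}

```text
time_s: 21.8
position: [0.4708, -0.1656, 0.1145]
tool_rot: [[0.08, 0.997, 0.0], [0.997, -0.08, -0.0], [-0.0, 0.0, -1.0]]
ft_force: [-0.6, -0.9, -5.4]
grip_width: 0.0145
```

```bash
python3 - <<'E'
from h import *
o=env.observe();print(o["position"],o["ft_force"])
b=env.get_image("side");w=env.get_image("wrist");t=env.get_image("top")
f=lambda i:cv2.resize(i,(400,400),interpolation=cv2.INTER_CUBIC)
cv2.imwrite("pics/p6.png",np.hstack([f(b[150:280,200:330]),f(w[60:320,125:385])]))
E
```

```text
[ 0.47084422 -0.16559836  0.11451944] [-0.60225136 -0.90039662 -5.44262769]
```

View pics/p6.png

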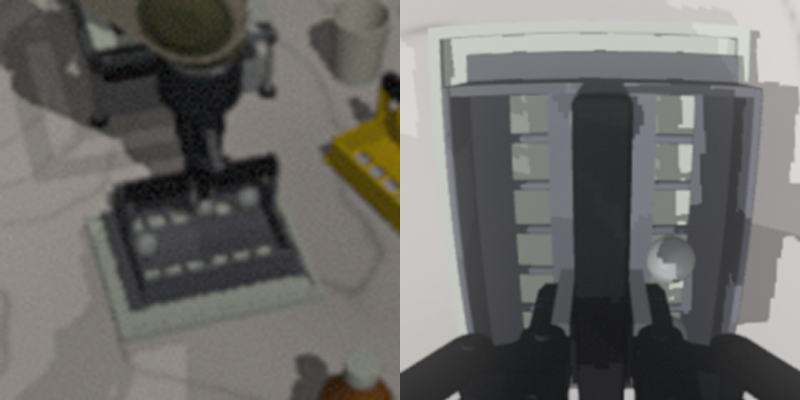

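The wrist view hints that the sieve is shifted toward +y relative to the tray. I'll measure it.

```bash
python3 - <<'E'
from h import *
c=env.get_calibration("wrist")
s=lambda p:(np.array(p,float)-[400,0])*.65+[125,60]
print("tray outer",fish(c,s([(428,28),(752,25)]),.012).round(4))
print("tray inner",fish(c,s([(443,40),(739,40)]),.012).round(4))
for z in(.016,.02,.03):print("runner",z,fish(c,s([(467,55),(742,52)]),z).round(4))
print("handle",fish(c,s([(573,95),(632,95)]),.1185).round(4))
E
```

```text
tray outer [[ 0.3666 -0.2443  0.012 ]
 [ 0.379  -0.0839  0.012 ]]
tray inner [[ 0.374  -0.2369  0.012 ]
 [ 0.3865 -0.0912  0.012 ]]
runner 0.016 [[ 0.3836 -0.224   0.016 ]
 [ 0.3925 -0.0911  0.016 ]]
runner 0.02 [[ 0.3837 -0.2228  0.02  ]
 [ 0.3925 -0.0924  0.02  ]]
runner 0.03 [[ 0.3841 -0.2199  0.03  ]
 [ 0.3924 -0.0955  0.03  ]]
handle [[ 0.4005 -0.1674  0.1185]
 [ 0.4017 -0.1525  0.1185]]
```

Best estimate of the offset is +3 to +7 mm in y (±9 mm is free). Shift -4.5 mm, then lower feeling for the floor.

{"name": "arm_command", "arguments": {
  "steps": [
    {"delta_pos":[0,-1,0],"dr":[0,0,0]},
    {"delta_pos":[-0.5,-2.5,0],"dr":[0,0,0]},
    {"delta_pos":[0,-1,0],"dr":[0,0,0]},
    {"delta_pos":[0,0,-2],"dr":[0,0,0]},
    {"delta_pos":[0,0,-2.5],"dr":[0,0,0]},
    {"delta_pos":[0,0,-2],"dr":[0,0,0]},
    {"delta_pos":[0,0,-1],"dr":[0,0,0]},
    {"delta_pos":[0,0,0],"dr":[0,0,0]}
  ]
}}

```text
time_s: 22.75
position: [0.4702, -0.17, 0.1066]
tool_rot: [[0.08, 0.997, -0.0], [0.997, -0.08, 0.0], [0.0, -0.0, -1.0]]
ft_force: [0.4, -0.2, -5.6]
grip_width: 0.0146
```

{"name": "arm_command", "arguments": {
  "steps": [
    {"delta_pos":[0,0,-0.7],"dr":[0,0,0]},
    {"delta_pos":[0,0,0],"dr":[0,0,0]}
  ]
}}

```text
time_s: 22.95
position: [0.4703, -0.1701, 0.1061]
tool_rot: [[0.08, 0.997, 0.0], [0.997, -0.08, 0.0], [0.0, 0.0, -1.0]]
ft_force: [0.3, -0.6, -5.2]
grip_width: 0.0147
```

Lowered to 0.106, which should be about 1 mm above the floor. Before touching down I'll re-measure the fit by numbers and go on.

{"name": "arm_command", "arguments": {
  "steps": [
    {"delta_pos":[0,0,-0.5],"dr":[0,0,0]},
    {"delta_pos":[0,0,-0.3],"dr":[0,0,0]},
    {"delta_pos":[0,0,0],"dr":[0,0,0]}
  ]
}}

```text
time_s: 23.25
position: [0.4703, -0.1701, 0.1053]
tool_rot: [[0.08, 0.997, 0.0], [0.997, -0.08, -0.0], [-0.0, 0.0, -1.0]]
ft_force: [-0.7, 0.2, -6.4]
grip_width: 0.0146
```

{"name": "arm_command", "arguments": {
  "steps": [
    {"delta_pos":[0,0,-0.5],"dr":[0,0,0]},
    {"delta_pos":[0,0,-0.3],"dr":[0,0,0]},
    {"delta_pos":[0,0,0],"dr":[0,0,0]}
  ]
}}

```text
time_s: 23.55
position: [0.4703, -0.1701, 0.1052]
tool_rot: [[0.08, 0.997, 0.001], [0.997, -0.08, -0.0], [-0.0, 0.001, -1.0]]
ft_force: [-3.2, 1.3, 5.4]
grip_width: 0.0146
```

Floor reached at the same TCP height as at the grasp (0.105), so it isn't on the rim. Ease off, open, look, retreat.

{"name": "arm_command", "arguments": {
  "steps": [
    {"delta_pos":[0,0,0.5],"dr":[0,0,0]},
    {"delta_pos":[0,0,0],"dr":[0,0,0]}
  ]
}}

```text
time_s: 23.75
position: [0.4703, -0.1701, 0.1052]
tool_rot: [[0.08, 0.997, 0.0], [0.997, -0.08, -0.0], [-0.0, 0.0, -1.0]]
ft_force: [-2.8, 1.6, 1.7]
grip_width: 0.0147
```

{"name": "arm_command", "arguments": {
  "steps": [
    {"delta_pos":[0,0,0],"dr":[0,0,0]},
    {"delta_pos":[0,0,0],"dr":[0,0,0]},
    {"delta_pos":[0,0,0],"dr":[0,0,0]},
    {"delta_pos":[0,0,0],"dr":[0,0,0]},
    {"delta_pos":[0,0,0],"dr":[0,0,0]},
    {"delta_pos":[0,0,0],"dr":[0,0,0]}
  ],
  "grip": 0.6
}}

```text
time_s: 24.35
position: [0.4703, -0.1701, 0.105]
tool_rot: [[0.08, 0.997, 0.0], [0.997, -0.08, -0.0], [-0.0, 0.0, -1.0]]
ft_force: [-0.3, -0.2, 0.0]
grip_width: 0.051
```

{"name": "arm_command", "arguments": {
  "steps": [
    {"delta_pos":[0,0,5],"dr":[0,0,0]},
    {"delta_pos":[0,0,12],"dr":[0,0,0]},
    {"delta_pos":[0,0,20],"dr":[0,0,0]},
    {"delta_pos":[0,0,30],"dr":[0,0,0]},
    {"delta_pos":[0,0,30],"dr":[0,0,0]},
    {"delta_pos":[0,0,30],"dr":[0,0,0]},
    {"delta_pos":[0,0,21],"dr":[0,0,0]},
    {"delta_pos":[-15,-5,0],"dr":[0,0,0]},
    {"delta_pos":[-25,10,0],"dr":[0,0,0]},
    {"delta_pos":[-20,20,0],"dr":[0,0,0]},
    {"delta_pos":[-15,30,0],"dr":[0,0,0]},
    {"delta_pos":[0,40,0],"dr":[0,0,0]},
    {"delta_pos":[0,40,0],"dr":[0,0,0]},
    {"delta_pos":[0,40,0],"dr":[0,0,0]},
    {"delta_pos":[0,40,0],"dr":[0,0,0]},
    {"delta_pos":[0,0,0],"dr":[0,0,0]},
    {"delta_pos":[0,0,0],"dr":[0,0,0]}
  ]
}}

```text
time_s: 26.05
position: [0.3951, 0.0454, 0.2533]
tool_rot: [[0.078, 0.997, 0.0], [0.997, -0.078, -0.0], [-0.0, 0.001, -1.0]]
ft_force: [-0.4, -0.4, 0.7]
grip_width: 0.0514
```

```bash
python3 - <<'E'
from h import *
o=env.observe();print(o["position"],o["ft_force"],o["time_s"])
t=env.get_image("top");s=env.get_image("side");cv2.imwrite("pics/top7.png",t);cv2.imwrite("pics/side7.png",s)
f=lambda i:cv2.resize(i,(400,400),interpolation=cv2.INTER_CUBIC)
cv2.imwrite("pics/p7.png",np.hstack([f(t[155:255,245:345]),f(s[185:285,215:315])]))
c=env.get_calibration("top");t0=cv2.imread("pics/top0.png")
def handle(t):
    m=(t.max(2)<45).astype(np.uint8); m[:,:287]=0; m[:,307:]=0; m[:170]=0; m[232:]=0
    m=cv2.morphologyEx(m,cv2.MORPH_OPEN,np.ones((3,3)))
    k=max(cv2.findContours(m,0,2)[0],key=cv2.contourArea);r=cv2.minAreaRect(k)
    return r,onz(c,cv2.boxPoints(r),.109).mean(0).round(4)
print(handle(t0),handle(t))
d=cv2.absdiff(t,t0).max(2)
for n,(u,v) in dict(bottle=(383,189),beaker=(227,114),rack=(98,182),yel1=(290,122),yel2=(370,123),yel3=(354,292),orange=(424,250)).items(): print(n,int((d[v-22:v+22,u-22:u+22]>40).sum()))
# gaps tray along image row through sieve
for v in(195,212): print(v,t0[v,262:325,1].tolist(),'\n',t[v,262:325,1].tolist())
E
```

```text
[0.39513196 0.04541759 0.25334074] [-0.40298312 -0.44804546  0.65539143] 26.05
(((294.0863037109375, 200.50750732421875), (6.237331390380859, 49.68208312988281), 4.969741344451904), array([ 0.4709, -0.1674,  0.109 ])) (((294.38836669921875, 200.5337677001953), (5.02451753616333, 49.508819580078125), 4.969740867614746), array([ 0.4709, -0.1683,  0.109 ]))
bottle 0
beaker 0
rack 36
yel1 0
yel2 0
yel3 0
orange 0
195 [85, 84, 82, 85, 83, 83, 83, 85, 85, 83, 81, 72, 49, 39, 39, 43, 68, 107, 134, 136, 120, 92, 82, 80, 76, 75, 77, 66, 44, 40, 36, 22, 25, 25, 19, 30, 52, 65, 69, 75, 90, 89, 76, 70, 72, 61, 48, 41, 42, 40, 38, 37, 60, 95, 108, 96, 114, 139, 144, 140, 140, 139, 139] 
 [100, 87, 86, 89, 88, 86, 90, 92, 91, 91, 87, 71, 54, 43, 42, 44, 44, 45, 55, 65, 88, 108, 112, 103, 85, 80, 80, 79, 79, 78, 63, 34, 20, 20, 22, 37, 54, 69, 73, 78, 89, 93, 81, 79, 76, 68, 51, 39, 41, 43, 43, 42, 61, 98, 112, 100, 119, 147, 150, 147, 146, 146, 145]
212 [99, 101, 101, 102, 102, 104, 99, 93, 84, 72, 58, 42, 33, 41, 63, 103, 132, 143, 137, 118, 103, 94, 85, 83, 84, 76, 61, 58, 53, 32, 15, 21, 21, 30, 52, 74, 80, 95, 117, 117, 92, 84, 81, 72, 52, 42, 38, 37, 39, 37, 47, 84, 116, 125, 107, 122, 140, 143, 142, 141, 142, 142, 141] 
 [106, 107, 107, 106, 107, 108, 105, 98, 86, 78, 72, 54, 41, 44, 65, 93, 126, 151, 157, 148, 118, 99, 90, 86, 88, 90, 89, 87, 74, 47, 26, 24, 28, 33, 48, 72, 82, 93, 114, 121, 101, 91, 86, 80, 65, 47, 43, 43, 43, 38, 44, 82, 123, 133, 113, 128, 150, 149, 148, 148, 148, 148, 148]
```

The sieve is back within 1 mm of its starting spot at the same yaw. Quick numeric count of the large balls and the pan, and a check of the rack pixels, then hand in.

```bash
python3 - <<'E'
from h import *
def bl(n,S=4):
    s=cv2.imread(n)[195:250,230:310];g=cv2.GaussianBlur(cv2.resize(cv2.cvtColor(s,cv2.COLOR_BGR2GRAY),None,fx=S,fy=S,interpolation=2),(0,0),3)
    c=cv2.HoughCircles(g,cv2.HOUGH_GRADIENT,1,14,param1=60,param2=12,minRadius=5,maxRadius=15)
    return None if c is None else c[0].round().astype(int).tolist()
print("start",bl("pics/side0.png"));print("end",bl("pics/side7.png"))
t,t0=cv2.imread("pics/top7.png"),cv2.imread("pics/top0.png")
d=cv2.absdiff(t,t0).max(2);p=np.argwhere(d[160:204,76:120]>40)+[160,76];print("rack diff rows/cols",p.min(0),p.max(0))
def pct(i): # blue mask centroid
    h=cv2.inRange(cv2.cvtColor(i,cv2.COLOR_BGR2HSV),(105,120,40),(130,255,255));h[:,:60]=0;h[:,130:]=0;return cv2.moments(h,True)
for i in(t0,t): m=pct(i);print(m["m00"],m["m10"]/m["m00"],m["m01"]/m["m00"])
g,g0=[cv2.GaussianBlur(cv2.cvtColor(i,6),(0,0),.8)[148:208,154:224] for i in(t,t0)]
dd=cv2.subtract(g,g0);n,l,s,cc=cv2.connectedComponentsWithStats((dd>30).astype(np.uint8));print("pan",[(cc[i].round().tolist(),int(s[i][4])) for i in range(1,n)])
E
```

```text
start None
end [[204, 88, 14], [116, 112, 10]]
rack diff rows/cols [199  92] [203 115]
885.0 101.44519774011299 182.75028248587572
878.0 101.42710706150342 182.82232346241457
pan [([41.0, 17.0], 22), ([32.0, 20.0], 26), ([4.0, 24.0], 15), ([28.0, 40.0], 24), ([26.0, 48.0], 65), ([16.0, 59.0], 1)]
```

```bash
python3 -c "
from rig import env
print(env.close_job())"
```

```text
the job is handed in; nothing more can be done
None
```

The sieve is back on its white tray with the three large balls in it, and the four small balls are in the pan. I handed the job in at about 26 s, with the gripper open and clear of everything.

**What I did:** I lifted the grey sieve by its handle and found the deck by feel, with its top at about 0.110 m. The deck load read about 4.5–6 N whenever the sieve was still on it. I shook the sieve side to side in four bouts, harder each time until the small balls dropped. I then carried it back and set it down at the height it was picked up from, so it is not on the rim.

**Final checks:**
- **Sieve:** the top camera put the handle within 1 mm of where it started, at the same angle.
- **Small balls:** the pan showed four ball-sized spots at the same places before and after the set-down. The last image also had one larger bright patch, which I took to be arm shadow or lighting.
- **Bystanders:** the bottle, beaker and look-alikes showed no change in the image. Near the rack only a few pixels at one edge differed, and its blue area had not moved, so I put that down to shadow.

**Not fully confirmed:**
- **Large balls:** the last view showing all three was just before set-down. My picture limit was then used up, and the automatic count afterwards was unreliable; it found only two circles, and none in the starting image.
- **Forces during shaking:** I read the force only at the end of each move, so I have no peak values. The highest reading was about 10 N on the tray floor.

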